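# Turn the circuit board over on the test stand

## Robot

A 6-joint arm with a two-finger parallel gripper is mounted at the origin on the work surface. World frame = base frame: x ahead of the robot, y to its left, z up, the work surface at z = 0. Lengths are in mm, angles in degrees, forces in N, time in s.
With the tool pointing down it reaches from about 300 to 850 mm from the base axis. Payload 4.2 kg.
Tool frame: the origin (TCP) lies at the centre of the arm's flange, where the gripper is bolted on; the fingertips stand 191 mm ahead of it and the grasp point (between the pads) lies 172 mm ahead of it; z points along the fingers, x is the direction in which the jaws open and shut, and the axes are right-handed (so a half turn about z gives the same grasp; the last joint's range is limited). The gripper opens to 91 mm and grips with 3 to 60 N. Pads are 32 mm wide; open, the fingers measure 118 mm over their backs; the gripper's body (76 mm by 178 mm) begins 60 mm behind the grasp point.
Start: joints at [70.703, 18.312, 89.639, -0, 72.044, -1.146], TCP at [179.125, 546.386, 404.776] pointing down, gripper open.
Joint ranges: [-177.97, 177.97], [-48.28, 115.42], [12.27, 149.76], [-77.06, 257.06], [2.81, 150.46], [-146.56, 146.56]. Speed limits (degrees/s): [147.25, 147.25, 180, 180, 180, 180].

## Interface

Orientations are given as [roll, pitch, yaw] about the fixed x, y, z axes, in that order (R = Rz(yaw) Ry(pitch) Rx(roll)).
In Python, from workcell import telemetry, imaging, env gives the robot as it stands. The module is installed in compiled form; this text tells all that it offers.
- The arm moves only by the tool jog_arm, never from a script. Its argument "series" is a list of rows, each a list of 3 entries, a list of its own where there are three numbers: the shift along the world's x, y, z in mm, then the turn, a rotation vector about the world's x, y, z in rad, then the opening, from 0 (shut) to 1 (fully open). In form: [[[x, y, z], [ax, ay, az], jaw], ...]. A call has exactly 5 rows; each row is the pose to reach, as a shift and turn from the pose measured when the call began; what a row does not reach only later rows make up. A row lasts 1/12 s, in which the tool goes at most 41.7 mm and 7.16 degrees, less where a joint would pass 70% of its speed; a pose out of reach is approached as far as the arm can. A call with a gripper value outside its range is refused whole. The fingers move at their own pace and stop on an object; "squeeze" is the grip in N (left out, the last holds). Time passes only in rows, so rows that repeat a pose let the fingers close, or fill a call up. It gives the time, the measured TCP pose, the force and the opening at its end, in the units of the state.
- telemetry.state(): the state, without advancing time (a new reading comes with each control period).
- imaging.grab_frame(name): name is "scene" or "top" or "wrist"; returns a dict with "pixels" (400x640x3 uint8, red, green, blue), "fov_y" (degrees; the focal length in pixels is half the picture's height over the tangent of half this angle, whatever the lens; pixels are square), "cx", "cy" (the principal point, pixels), "R" (3x3) and "t" (3): a world point X has camera coordinates R X + t; the wrist camera has in their place "T_tool_cam" (4x4, takes a point from camera to tool coordinates, whose origin is the TCP and whose axes are the tool frame's). Camera axes: x right, y down, z forward; pixel columns grow to the right and rows downward; lengths in mm; the calibration is good to about 2 mm. A picture is of the moment at which its call begins: read the wrist's pose just before it. There is no depth.
- env.job_done(): hands the job in, once; it reports no verdict.
The state is a dict: "time_s": time; "qpos": joint angles; "qvel": joint speeds; "effort": joint torques, N m; "ee_pos": TCP position; "ee_rot": TCP orientation; "force": force on the tool from outside, world axes, zero at the start; "torque": the same for the moment, N m; "gripper_width": finger opening in mm.
Only numpy, scipy, OpenCV 4.12 (cv2) and the standard library are available. Lean on these libraries where they do the work, as an engineer would, in place of code of your own. Each camera call takes 0.05 s, during which the arm holds its last target.

## Task

Lift the clear dust cover off the test stand by its orange knob and set it down upright on the blue mat. Then turn the framed circuit board over and lean it back on the stand, centred on the ledge, so that its copper solder side faces out instead of the green component side. Set both down with the gripper rather than dropping them, do not bang the cover against the board, and leave the other things on the bench where they are.

Things in the scene. Friction and masses are not known exactly. Their poses are not given: they have to be found in the camera images.
- stand: Fixed stand: aluminium plate 150 (x) x 200 (y) x 12 mm, origin under its centre, +x = open front, away from the robot. A black rest leans back 30 deg from vertical, rising towards -x: two rails 14 wide, 6 thick, 50 mm either side of the middle, 78 mm up the slope, cross bar over the lowest 20 mm, open between. Ledge 116 mm wide at its foot, square to the slope: the board stays by its weight.
- seat (a point): Centre of a properly seated board (back on the rails, lower edge on the ledge, centred sideways). z: outward normal of the board (away from the robot, 30 deg above level); x: down the slope to the ledge (30 deg from vertical); y: level, along the ledge. In the stand's frame at x = -4.7, y = 0, z = 76.1 mm.
- board: Circuit board in a grey plastic frame, a flat block 96 (x) x 130 (y) x 10 mm (z), about 0.16 kg, origin at its centre. +z is the green component side with chips, -z the copper solder side. It starts leaning on the stand, +z outward, +x down the slope, up to 10 mm off centre sideways. The top edge (x = -48 mm) is free on both faces between the rails. Either long edge may end up lowest.
- solder_face (a point): Centre of the copper solder face of the board (board z = -5 mm).
- cover: Loose clear dust cover, a box open below with orange upper edges, 108 (x) x 170 (y) x 120 mm high, walls 4 mm, about 0.3 kg; origin at the centre of its lower rim, z up. It stands free on the stand's plate (12 mm up) over the board, about 8 mm clear of it at the nearest. The board's top is 120 mm above the bench: raise the rim above that before moving sideways.
- knob (a point): Centre of the cover's orange knob, a 30 x 30 x 30 mm block square to the cover, standing on the middle of its top: this point is 135 mm above the cover's rim and 15 mm above its top face.
- mat: Blue set-down mat, fixed flat on the bench, 190 mm (x) x 240 mm (y) x 3 mm; origin at the centre of its underside.
- multimeter: Bystander: yellow multimeter lying on the bench, 150 x 78 x 40 mm, origin at the centre of its underside.
- dispenser: Bystander: black tape dispenser, 130 x 60 x 80 mm, origin at the centre of its underside.
- screwdriver: Bystander: screwdriver with red handle lying on the bench, 170 mm long, along its x.
Things that resemble listed ones, but are neither listed nor needed, are in the scene too. Leave any turquoise look-alike of the stand alone.

How it is judged:
By the outcome, as a careful person would: the job done as asked, in the order asked, and still so for the second after the job is handed in, with the robot touching nothing.
It also fails if it takes over 69 s, if anything falls off the work surface, if the arm or the gripper's body presses on something with over 40 N, if the wrist force passes 120 N, or if a joint passes its speed limit or range.

## Working session

There is one attempt and no reset: what is moved stays moved. The work goes in short steps, Python scripts to look and compute and a tool call to move; the robot and the scene stay as the last step left them, time stands still between calls to the robot, and variables do not carry over. Pictures are saved under pics/ and viewed, and the job is handed in when it is done.

Besides the shell and the picture viewer there is one more tool, called after "Request:" by a JSON object that holds its "name" and its "arguments". jog_arm: Moves the arm, as the interface text tells. Its arguments: {"type":"object","properties":{"series":{"type":"array"},"squeeze":{"type":"number"}},"required":["series"]}

```bash
mkdir -p pics; ls; cat > h.py <<'E'
import numpy as np, cv2
from workcell import telemetry, imaging, env
from scipy.spatial.transform import Rotation as Ro
def grab(name,fn=None):
    s=telemetry.state(); f=imaging.grab_frame(name)
    if fn: cv2.imwrite('pics/'+fn,cv2.cvtColor(f['pixels'],cv2.COLOR_RGB2BGR))
    return s,f
def foc(f): return 200/np.tan(np.radians(f['fov_y'])/2)
E
python3 - <<'E'
from h import *
s,f=grab('scene','s0.png'); print({k:v for k,v in f.items() if k!='pixels'})
s,f=grab('top','t0.png'); print({k:v for k,v in f.items() if k!='pixels'})
s,f=grab('wrist','w0.png'); print({k:v for k,v in f.items() if k!='pixels'})
print(telemetry.state())
E
```

```text
pics
{'fov_y': 46.43461985524431, 'cx': 324.1021889142596, 'cy': 199.39947423397186, 'R': array([[-0.86818822,  0.49596402, -0.01639814],
       [ 0.40818103,  0.69495105, -0.59197236],
       [-0.28220109, -0.52063685, -0.80579143]]), 't': array([ 464.91925318, -190.56208396, 1725.47354259])}
{'fov_y': 43.7314589219212, 'cx': 316.55269731985936, 'cy': 213.36282239820773, 'R': array([[-0.03088175, -0.99945292,  0.01183958],
       [-0.99669359,  0.02990152, -0.07554993],
       [ 0.07515458, -0.01413355, -0.99707173]]), 't': array([  44.00246732,  569.11697433, 1731.03028839])}
{'fov_y': 70.8073272442929, 'cx': 317.4776120381854, 'cy': 198.80593365852312, 'T_tool_cam': array([[ 9.99999922e-01,  2.82478152e-04,  2.77301839e-04,
         2.91849680e-01],
       [-3.42729961e-04,  9.68376729e-01,  2.49492271e-01,
        -6.94551060e+01],
       [-1.98056533e-04, -2.49492346e-01,  9.68376750e-01,
         2.04069697e+01],
       [ 0.00000000e+00,  0.00000000e+00,  0.00000000e+00,
         1.00000000e+00]])}
{'time_s': 0.15, 'qpos': array([ 7.07047903e+01,  1.83432063e+01,  8.96892394e+01, -1.08462176e-03,
        7.20453339e+01, -1.14656296e+00]), 'qvel': array([-0.02528083, -0.13868586, -0.17032296,  0.04083031, -0.03038634,
        0.01807568]), 'effort': array([ 1.08425855e-03, -4.12774765e+01, -2.32154882e+01,  7.28853210e-02,
        4.34723950e-02, -7.80776463e-05]), 'ee_pos': array([179.07100742, 546.27827699, 404.12098532]), 'ee_rot': array([-1.79999475e+02,  7.77847089e-02,  7.18516887e+01]), 'force': array([-0.43837551,  0.89125183, -0.32352391]), 'torque': array([ 0.0053884 , -0.02219526, -0.04155185]), 'gripper_width': 91.13322904799529}
```

View pics/s0.png

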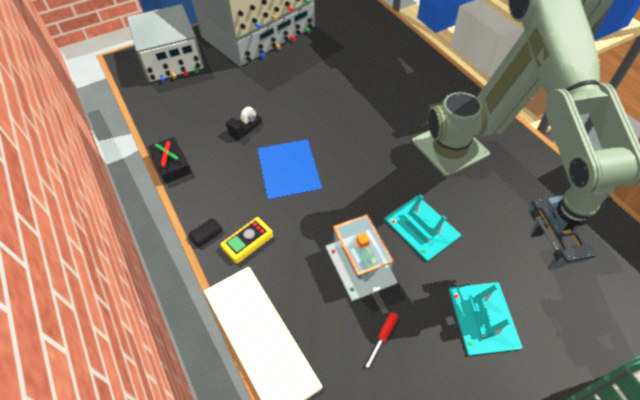

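View pics/t0.png

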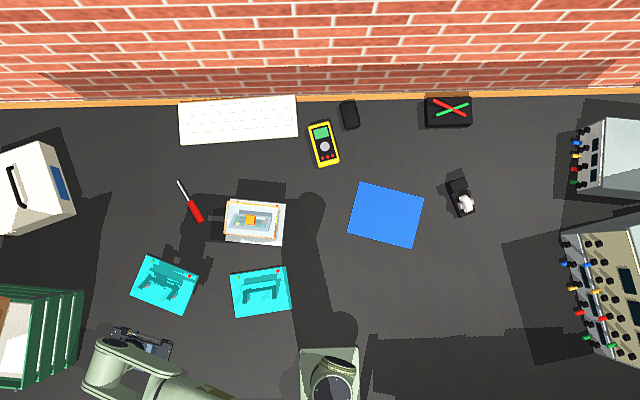

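View pics/w0.png

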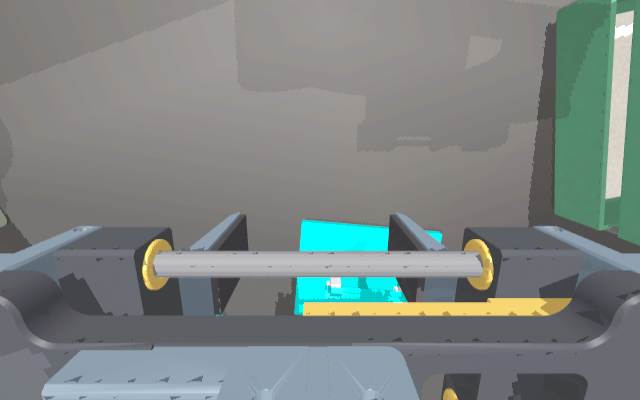

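The scene view shows the stand and cover near (362,255), and the mat near (290,168). The top view shows the knob at about (250,220), the mat at (386,215) and the two turquoise decoys at (164,284) and (261,291). The wrist view shows only a decoy. Next I'll measure them.

```bash
cat >> h.py <<'E'
def ray(f,u,v):
    F=foc(f); d=np.array([(u-f['cx'])/F,(v-f['cy'])/F,1.]); R=f['R']; 
    return -R.T@f['t'], R.T@d
def onz(f,uv,z):
    c,d=ray(f,*uv); return c+d*(z-c[2])/d[2]
def tri(f1,a,f2,b):
    c1,d1=ray(f1,*a);c2,d2=ray(f2,*b); A=np.stack([d1,-d2],1); s=np.linalg.lstsq(A,c2-c1,rcond=None)[0]
    p,q=c1+s[0]*d1,c2+s[1]*d2; return (p+q)/2,np.linalg.norm(p-q)
def wristf(s,f):
    f=dict(f); T=f['T_tool_cam']; Rt=Ro.from_euler('xyz',s['ee_rot'],degrees=True).as_matrix()
    R=(Rt@T[:3,:3]).T; c=Rt@T[:3,3]+s['ee_pos']; f['R']=R; f['t']=-R@c; return f
def proj(f,X):
    c=f['R']@np.asarray(X,float)+f['t']; F=foc(f); return F*c[0]/c[2]+f['cx'],F*c[1]/c[2]+f['cy']
def mask(f,lo,hi):
    return cv2.inRange(cv2.cvtColor(f['pixels'],cv2.COLOR_RGB2HSV),np.array(lo),np.array(hi))
def rects(m,mn=30):
    cs,_=cv2.findContours(m,cv2.RETR_EXTERNAL,cv2.CHAIN_APPROX_NONE)
    return sorted([(cv2.contourArea(c),cv2.minAreaRect(c),c) for c in cs if cv2.contourArea(c)>=mn],key=lambda x:-x[0])
E
python3 - <<'E'
from h import *
s,fs=grab('scene'); s,ft=grab('top')
for n,f in(('s',fs),('t',ft)):
    for a,r,c in rects(mask(f,(105,150,120),(120,255,255)),500)[:3]:
        b=cv2.boxPoints(r); P=np.array([onz(f,p,3) for p in b]); print(n,'mat',a,P[:,:2].round(1).tolist(),P.mean(0).round(1), np.linalg.norm(P[1]-P[0]).round(),np.linalg.norm(P[2]-P[1]).round())
    for a,r,c in rects(mask(f,(10,150,120),(22,255,255)),10)[:5]: print(n,'or',a,r)
x=cv2.resize(fs['pixels'][200:310,310:410],None,fx=5,fy=5,interpolation=cv2.INTER_CUBIC);cv2.imwrite('pics/s1.png',x[:,:,::-1])
x=cv2.resize(ft['pixels'][170:260,190:310],None,fx=6,fy=6,interpolation=cv2.INTER_CUBIC);cv2.imwrite('pics/t1.png',x[:,:,::-1])
E
```

```text
s mat 2640.0 [[617.3, -360.2], [415.9, -305.7], [502.5, -75.0], [686.4, -128.6]] [ 555.6 -217.4    3. ] 209.0 246.0
s mat 957.0 [[-492.6, -853.2], [-706.2, -723.1], [-537.6, -523.5], [-337.6, -644.3]] [-518.5 -686.     3. ] 250.0 261.0
s mat 809.5 [[-980.1, -199.2], [-1401.6, -410.4], [-1404.6, -286.4], [-993.3, -92.4]] [-1194.9  -247.1     3. ] 471.0 124.0
s or 752.5 ((628.5, 87.0), (64.0, 21.0), 90.0)
s or 504.5 ((610.8873291015625, 56.761940002441406), (20.62187957763672, 49.13937759399414), 29.981639862060547)
s or 151.5 ((625.5, 203.0), (34.0, 27.0), 90.0)
s or 133.5 ((240.30001831054688, 369.1000061035156), (69.31810760498047, 4.919349670410156), 63.43495178222656)
s or 100.0 ((362.70001220703125, 239.90000915527344), (12.074767112731934, 10.28591251373291), 63.43495178222656)
t mat 3417.0 [[502.6, -74.7], [685.0, -129.6], [616.2, -361.4], [434.5, -304.6]] [ 559.6 -217.6    3. ] 191.0 242.0
t or 1352.5 ((467.51092529296875, 93.94235229492188), (6.071935653686523, 343.2159118652344), 88.59136962890625)
t or 987.0 ((124.49745178222656, 102.39675903320312), (6.122084140777588, 249.1961212158203), 88.5797348022461)
t or 22.5 ((250.5, 218.0), (6.0, 9.0), 90.0)
t or 14.0 ((595.4307861328125, 290.4461975097656), (3.969111442565918, 9.426639556884766), 82.87498474121094)
```

View pics/s1.png

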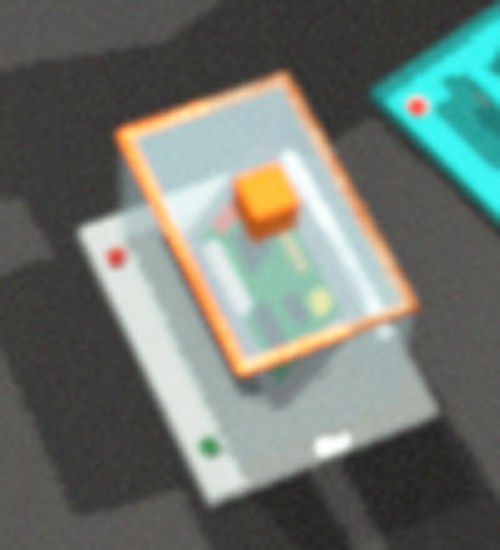

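View pics/t1.png

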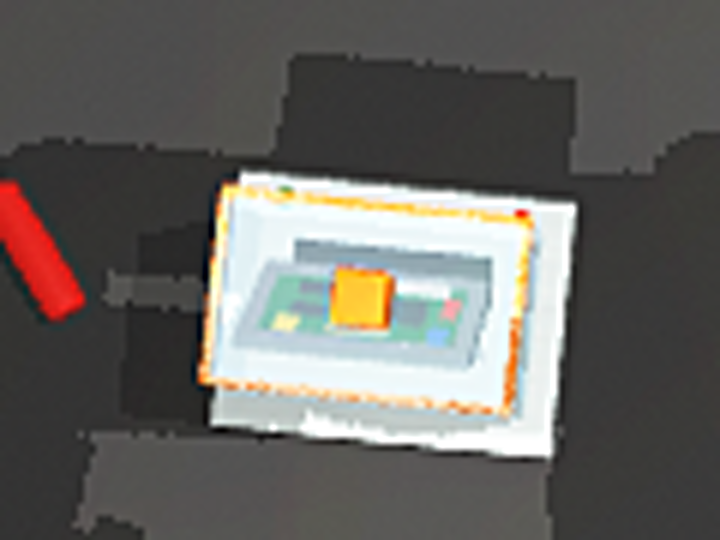

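The crops show the cover's orange rim, the knob, and the board with its green side outward towards +x. The red and green dots mark the open front strip. I'll cast rays through the corners.

```bash
python3 - <<'E'
from h import *
s,fs=grab('scene'); s,ft=grab('top')
T=lambda p:(190+(p[0]+.5)/6-.5,170+(p[1]+.5)/6-.5)
S=lambda p:(310+(p[0]+.5)/5-.5,200+(p[1]+.5)/5-.5)
def rep(n,P):
    P=np.array(P); print(n,P[:,:2].round(1).tolist(),'c',P.mean(0).round(1),[np.linalg.norm(P[i]-P[(i+1)%4]).round(1) for i in range(4)],[np.degrees(np.arctan2(*(P[i]-P[(i+1)%4])[1::-1])).round(1) for i in range(4)])
rep('plate top',[onz(ft,T(p),12) for p in [(240,172),(577,205),(553,457),(210,425)]])
rep('cover top',[onz(ft,T(p),132) for p in [(223,185),(534,216),(513,415),(200,382)]])
rep('cover scn',[onz(fs,S(p),132) for p in [(118,130),(285,73),(417,307),(243,376)]])
P=[onz(fs,S(p),12) for p in [(78,232),(207,505),(438,410)]]; P.append(P[0]+P[2]-P[1]); rep('plate scn',P)
# knob top-face
print('knob top',onz(ft,T((362,297)),162), 'scn topface',onz(fs,S((265,192)),162))
m=mask(ft,(8,120,120),(25,255,255))[205:230,240:262]; ys,xs=np.nonzero(m); print('kn px',xs.mean()+240,ys.mean()+205,len(xs),xs.min()+240,xs.max()+240,ys.min()+205,ys.max()+205)
print(onz(ft,(xs.mean()+240,ys.mean()+205),162))
E
```

```text
plate top [[633.7, 332.2], [608.2, 134.4], [460.5, 152.3], [485.3, 352.4]] c [546.9 242.8  12. ] [np.float64(199.5), np.float64(148.9), np.float64(201.6), np.float64(149.7)] [np.float64(82.7), np.float64(-6.9), np.float64(-97.1), np.float64(172.3)]
cover top [[613.4, 322.5], [591.3, 152.5], [482.5, 166.7], [505.7, 336.9]] c [548.2 244.6 132. ] [np.float64(171.5), np.float64(109.7), np.float64(171.8), np.float64(108.7)] [np.float64(82.6), np.float64(-7.4), np.float64(-97.8), np.float64(172.4)]
cover scn [[588.9, 151.9], [482.0, 167.3], [504.5, 337.7], [611.1, 325.0]] c [546.6 245.5 132. ] [np.float64(108.0), np.float64(171.8), np.float64(107.3), np.float64(174.6)] [np.float64(-8.2), np.float64(-97.5), np.float64(173.2), np.float64(82.7)]
plate scn [[610.0, 137.8], [636.6, 335.7], [485.2, 353.3], [458.6, 155.4]] c [547.6 245.6  12. ] [np.float64(199.7), np.float64(152.4), np.float64(199.7), np.float64(152.4)] [np.float64(-97.6), np.float64(-6.6), np.float64(82.4), np.float64(173.4)]
knob top [547.53742408 244.03829385 162.        ] scn topface [548.42117346 246.37509188 162.        ]
kn px 250.21428571428572 218.76530612244898 98 245 261 205 224
[548.53607866 243.05896479 162.        ]
```

Both views agree. The plate centre is about (547,244.5) with yaw -7.3°, the cover is about (547.4,245), and the mat is at (559.6,-217.7) with yaw -16.8°. The sizes match. Moving over the knob, with the jaws along the cover's y.

Request:
{"name": "jog_arm", "arguments": {"series": [[[22,-18,0],[0,0,0.04],1],[[54,-44,0],[0,0,0.08],1],[[86,-70,0],[0,0,0.12],1],[[118,-96,0],[0,0,0.16],1],[[150,-122,0],[0,0,0.19],1]]}}

```text
time_s: 0.77
ee_pos: [330.1, 423.1, 404.7]
ee_rot: [180.0, 0.0, 82.9]
force: [-0.2, 1.3, -0.4]
gripper_width: 91.0
```

Request:
{"name": "jog_arm", "arguments": {"series": [[[32,-26,0],[0,0,0],1],[[64,-52,0],[0,0,0],1],[[96,-79,0],[0,0,0],1],[[128,-105,0],[0,0,0],1],[[150,-123,0],[0,0,0],1]]}}

```text
time_s: 1.18
ee_pos: [482.3, 297.6, 404.8]
ee_rot: [179.9, 0.0, 82.8]
force: [0.0, 0.1, -0.5]
gripper_width: 91.1
```

Request:
{"name": "jog_arm", "arguments": {"series": [[[25,-20,0],[0,0,0],1],[[50,-40,0],[0,0,0],1],[[65,-53,0],[0,0,0],1],[[65,-53,0],[0,0,0],1],[[65,-53,0],[0,0,0],1]]}}

```text
time_s: 1.6
ee_pos: [547.8, 244.0, 404.4]
ee_rot: [180.0, 0.0, 82.7]
force: [-0.3, -0.1, -1.0]
gripper_width: 91.3
```

```bash
python3 - <<'E'
from h import *
s,f=grab('wrist','w1.png'); s2=telemetry.state(); print(s2['qpos'].round(3).tolist(),s2['ee_pos'],s2['ee_rot'])
f=wristf(s,f); print(proj(f,[547.3,244.7,162]))
for z in(132,):
  for p in [[613.4, 322.5], [591.3, 152.5], [482.5, 166.7], [505.7, 336.9]]: print(np.round(proj(f,[*p,z]),1))
E
```

```text
[23.003, 20.523, 86.354, -0.027, 73.121, -59.735] [547.09061173 244.68006001 404.49626037] [1.79985552e+02 2.14741807e-02 8.27460025e+01]
(np.float64(318.1324164655745), np.float64(212.36592986884477))
[405.6 257.7]
[230.2 257.5]
[220.8 143.2]
[415.9 144.7]
```

View pics/w1.png

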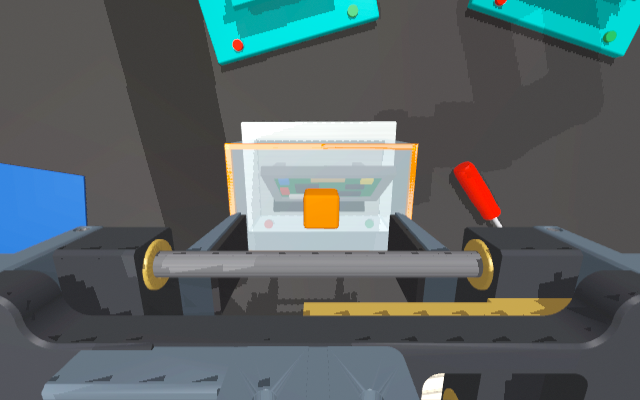

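In the wrist view the knob's top is at about (321,210), against a predicted (318,212), which agrees to about 1 mm. Descending to grip it.

Request:
{"name": "jog_arm", "arguments": {"series": [[[0,0,-15],[0,0,0],1],[[0,0,-35],[0,0,0],1],[[0,0,-55],[0,0,0],1],[[0,0,-70],[0,0,0],1],[[0,0,-77],[0,0,0],1]]}}

```text
time_s: 2.07
ee_pos: [545.4, 245.6, 325.5]
ee_rot: [-179.8, 0.1, 82.9]
force: [0.8, -0.1, 0.4]
gripper_width: 91.4
```

Request:
{"name": "jog_arm", "arguments": {"series": [[[0,0,0],[0,0,0],0.5],[[0,0,0],[0,0,0],0.38],[[0,0,0],[0,0,0],0.2],[[0,0,0],[0,0,0],0.1],[[0,0,0],[0,0,0],0]], "squeeze": 25}}

```text
time_s: 2.48
ee_pos: [545.5, 245.8, 326.6]
ee_rot: [-179.9, 0.1, 82.9]
force: [-0.0, 0.0, -0.4]
gripper_width: 60.8
```

Request:
{"name": "jog_arm", "arguments": {"series": [[[0,0,0],[0,0,0],0],[[0,0,0],[0,0,0],0],[[0,0,0],[0,0,0],0],[[0,0,0],[0,0,0],0],[[0,0,0],[0,0,0],0]]}}

```text
time_s: 2.9
ee_pos: [545.6, 245.9, 326.7]
ee_rot: [-179.9, 0.0, 82.8]
force: [-0.1, 0.3, 1.3]
gripper_width: 30.0
```

Gripped at 30 mm. Lifting straight up.

Request:
{"name": "jog_arm", "arguments": {"series": [[[0,0,4],[0,0,0],0],[[0,0,12],[0,0,0],0],[[0,0,24],[0,0,0],0],[[0,0,40],[0,0,0],0],[[0,0,58],[0,0,0],0]]}}

```text
time_s: 3.32
ee_pos: [545.4, 245.7, 384.8]
ee_rot: [-179.8, 0.1, 82.8]
force: [-0.1, -0.1, -1.9]
gripper_width: 29.8
```

Request:
{"name": "jog_arm", "arguments": {"series": [[[0,0,20],[0,0,0],0],[[0,0,42],[0,0,0],0],[[0,0,64],[0,0,0],0],[[0,0,80],[0,0,0],0],[[0,0,88],[0,0,0],0]]}}

```text
time_s: 3.73
ee_pos: [545.3, 245.7, 475.8]
ee_rot: [180.0, -0.0, 82.8]
force: [-0.4, -0.3, -3.2]
gripper_width: 29.8
```

```bash
python3 - <<'E'
from h import *
s,f=grab('scene','s2.png'); print(s['qpos'].round(3).tolist(),s['ee_pos'],s['ee_rot'],s['gripper_width'])
E
```

```text
[23.15, 18.529, 79.165, 0.015, 82.291, -59.697] [545.29130009 245.69835658 475.75324794] [ 1.79995035e+02 -2.03629260e-02  8.28447454e+01] 29.82161671684036
```

View pics/s2.png

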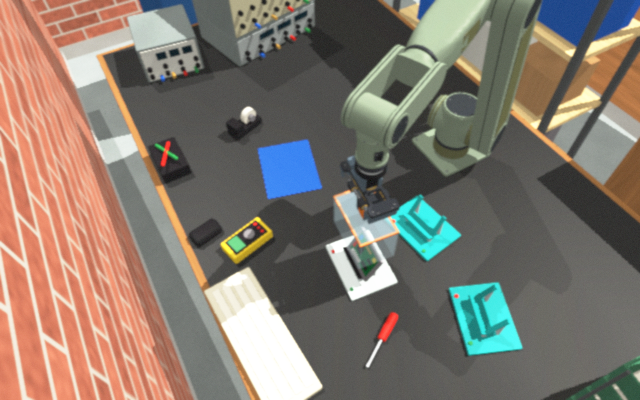

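The cover is clear (rim at about 161 mm). Moving it over to the mat.

Request:
{"name": "jog_arm", "arguments": {"series": [[[0,-12,0],[0,0,0],0],[[0,-34,0],[0,0,-0.02],0],[[0,-64,0],[0,0,-0.04],0],[[1,-98,0],[0,0,-0.06],0],[[2,-132,0],[0,0,-0.08],0]]}}

```text
time_s: 4.2
ee_pos: [546.8, 111.9, 474.6]
ee_rot: [-179.9, 0.1, 78.3]
force: [1.3, -1.1, -2.7]
gripper_width: 29.9
```

Request:
{"name": "jog_arm", "arguments": {"series": [[[1,-34,0],[0,0,-0.02],0],[[2,-68,0],[0,0,-0.04],0],[[3,-102,0],[0,0,-0.06],0],[[4,-136,0],[0,0,-0.08],0],[[5,-170,0],[0,0,-0.08],0]]}}

```text
time_s: 4.62
ee_pos: [550.8, -60.5, 473.2]
ee_rot: [-179.7, 0.1, 73.6]
force: [1.4, 0.0, -3.3]
gripper_width: 29.8
```

Request:
{"name": "jog_arm", "arguments": {"series": [[[1,-34,0],[0,0,0],0],[[2,-68,0],[0,0,0],0],[[4,-100,0],[0,0,0],0],[[5,-128,0],[0,0,0],0],[[5,-145,0],[0,0,0],0]]}}

```text
time_s: 5.03
ee_pos: [555.0, -209.0, 471.3]
ee_rot: [-179.6, 0.2, 73.5]
force: [1.1, -0.2, -2.2]
gripper_width: 30.2
```

Request:
{"name": "jog_arm", "arguments": {"series": [[[1,-4,-8],[0,0,0],0],[[3,-8,-30],[0,0,0],0],[[3,-8,-62],[0,0,0],0],[[3,-8,-94],[0,0,0],0],[[3,-8,-118],[0,0,0],0]]}}

```text
time_s: 5.45
ee_pos: [556.4, -216.4, 349.0]
ee_rot: [-179.2, 0.2, 73.5]
force: [0.3, 0.4, -2.9]
gripper_width: 30.0
```

Request:
{"name": "jog_arm", "arguments": {"series": [[[0,0,-5],[0,0,0],0],[[0,0,-8],[0,0,0],0],[[0,0,-8],[0,0,0],0],[[0,0,-8],[0,0,0],0],[[0,0,-8],[0,0,0],0]]}}

```text
time_s: 5.87
ee_pos: [556.9, -216.4, 342.8]
ee_rot: [-179.4, 0.2, 73.5]
force: [0.4, -0.4, -2.4]
gripper_width: 29.9
```

```bash
python3 - <<'E'
from h import *
s,f=grab('scene','s3.png'); print(s['qpos'].round(3).tolist(),s['ee_pos'],s['ee_rot'],s['force'])
x=cv2.resize(f['pixels'][110:240,220:380],None,fx=5,fy=5,interpolation=cv2.INTER_CUBIC)[:600];cv2.imwrite('pics/s3.png',x[:,:,::-1])
E
```

```text
[-22.283, 22.947, 91.82, -0.271, 65.804, -95.656] [ 556.88900597 -216.44914868  342.84119823] [-179.40748508    0.18856887   73.48603551] [ 0.36427696 -0.43643794 -2.43724382]
```

View pics/s3.png

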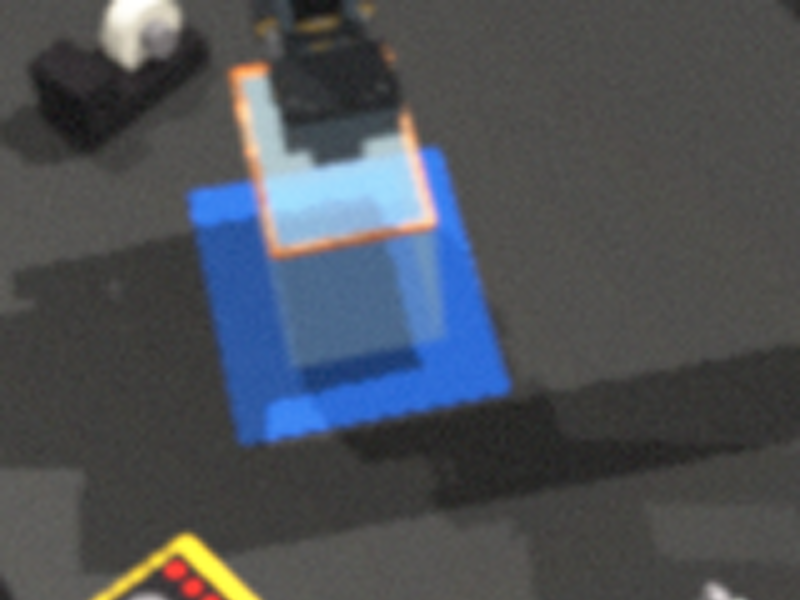

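The cover hangs over the middle of the mat at (345,270) in the crop, about 25 mm up. Levelling it and lowering gently.

Request:
{"name": "jog_arm", "arguments": {"series": [[[0,-1,-6],[-0.003,-0.01,0],0],[[0,-1,-12],[-0.003,-0.01,0],0],[[0,-1,-18],[-0.003,-0.01,0],0],[[0,-1,-21],[-0.003,-0.01,0],0],[[0,-1,-22],[-0.003,-0.01,0],0]]}}

```text
time_s: 6.33
ee_pos: [556.5, -217.3, 319.6]
ee_rot: [-179.9, 0.2, 73.5]
force: [-0.4, 0.8, -2.3]
gripper_width: 29.9
```

Request:
{"name": "jog_arm", "arguments": {"series": [[[0,0,-1],[0,0,0],0],[[0,0,-2],[0,0,0],0],[[0,0,-3],[0,0,0],0],[[0,0,-3.5],[0,0,0],0],[[0,0,-3.5],[0,0,0],0]]}}

```text
time_s: 6.75
ee_pos: [556.3, -217.5, 317.7]
ee_rot: [-179.9, 0.2, 73.5]
force: [-2.9, -0.6, 5.4]
gripper_width: 29.9
```

It has made contact at the expected height. Releasing.

Request:
{"name": "jog_arm", "arguments": {"series": [[[0,0,0.5],[0,0,0],0.45],[[0,0,0.5],[0,0,0],0.6],[[0,0,0.5],[0,0,0],0.7],[[0,0,0.5],[0,0,0],0.7],[[0,0,0.5],[0,0,0],0.7]]}}

```text
time_s: 7.17
ee_pos: [556.4, -217.4, 318.1]
ee_rot: [-179.9, 0.2, 73.5]
force: [0.2, -0.9, -0.9]
gripper_width: 60.1
```

Request:
{"name": "jog_arm", "arguments": {"series": [[[0,0,3],[0,0,0],0.7],[[0,0,15],[0,0,0],0.7],[[0,0,40],[0,0,0],0.7],[[0,0,70],[0,0,0],0.7],[[0,0,100],[0,0,0],0.7]]}}

```text
time_s: 7.58
ee_pos: [556.3, -217.4, 418.8]
ee_rot: [-179.8, 0.2, 73.5]
force: [0.9, -0.9, -0.1]
gripper_width: 63.7
```

```bash
python3 - <<'E'
from h import *
s,f=grab('scene','s4.png'); print(s['qpos'].round(3).tolist(),s['ee_pos'],s['ee_rot'],s['force'])
s,g=grab('top','t4.png')
a=cv2.resize(f['pixels'][110:240,220:340],None,fx=3,fy=3);b=cv2.resize(f['pixels'][200:330,310:430],None,fx=3,fy=3)
c=cv2.resize(g['pixels'][150:280,190:310],None,fx=3,fy=3);d=cv2.resize(g['pixels'][150:280,330:450],None,fx=3,fy=3)
x=np.vstack([np.hstack([a,b]),np.hstack([c,d])]);x=cv2.resize(x,(553,600)); cv2.imwrite('pics/m4.png',x[:,:,::-1])
E
```

```text
[-22.398, 19.908, 85.202, -0.202, 75.031, -95.837] [ 556.31226003 -217.37026934  418.84207264] [-1.79839302e+02  1.79188276e-01  7.34910851e+01] [ 0.92028662 -0.90923396 -0.06241481]
```

View pics/m4.png

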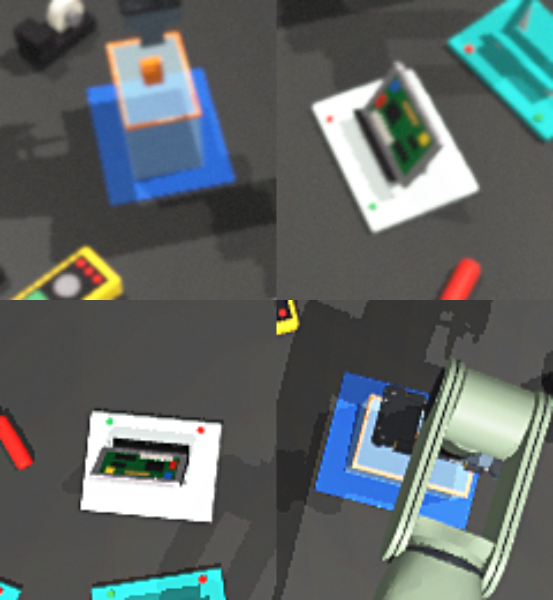

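The cover stands upright, centred on the mat, and the knob is free at (150,70) in the montage. The board leans on the stand, off centre towards the green dot (+y). Next I'll measure the board and check the joint 6 range for the half turn.

```bash
python3 - <<'E'
from h import *
from scipy.optimize import least_squares
D=[([70.7048,18.3432,89.6892],[179.07,546.278,404.12]),([23.003,20.523,86.354],[547.09,244.68,404.5]),([23.15,18.529,79.165],[545.29,245.7,475.75]),([-22.283,22.947,91.82],[556.889,-216.449,342.84]),([-22.398,19.908,85.202],[556.31,-217.37,418.84])]
def fk(p,q):
    a,L2,L3,e,z0=p; q=np.radians(q); t=q[1]+q[2]
    return a+L2*np.sin(q[1])+L3*np.sin(t)+e*np.cos(t), z0+L2*np.cos(q[1])+L3*np.cos(t)-e*np.sin(t)
def res(p):
    o=[]
    for q,x in D:
        r,z=fk(p,q); o+= [r-np.hypot(x[0],x[1]), z-x[2]]
    return np.array(o+[0.01*(p[0]-50),0.01*p[3]])
s=least_squares(res,[50,450,400,0,100]); print(s.x.round(1),res(s.x).round(1))
for z in [x[1] for x in D]: print(np.degrees(np.arctan2(z[1],z[0])).round(2))
s_,ft=grab('top'); s_,fs=grab('scene')
x=cv2.resize(ft['pixels'][190:240,215:295],None,fx=9,fy=9,interpolation=cv2.INTER_CUBIC);cv2.imwrite('pics/t5.png',x[:,:,::-1])
x=cv2.resize(fs['pixels'][215:310,310:410],None,fx=6,fy=6,interpolation=cv2.INTER_CUBIC);cv2.imwrite('pics/s5.png',x[:,:,::-1])
E
```

```text
[  2.7 580.7 418.4  27.    8. ] [ 0.1 -0.1 -0.5  0.   0.2  0.1  0.2  0.1  0.1  0.  -0.5  0.3]
71.85
24.1
24.26
-21.24
-21.34
```

View pics/t5.png

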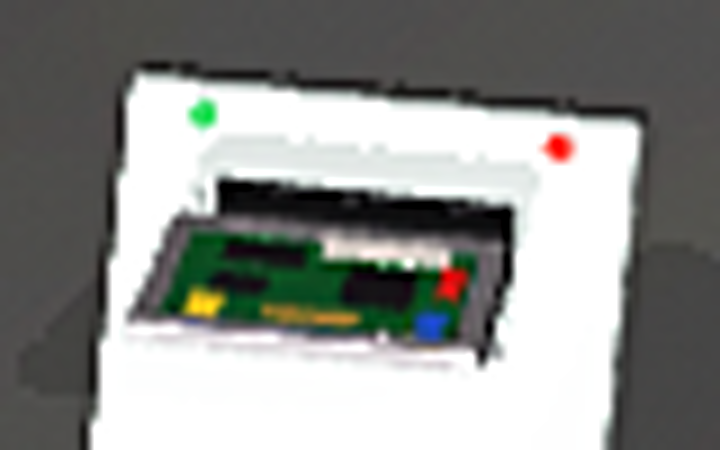

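View pics/s5.png

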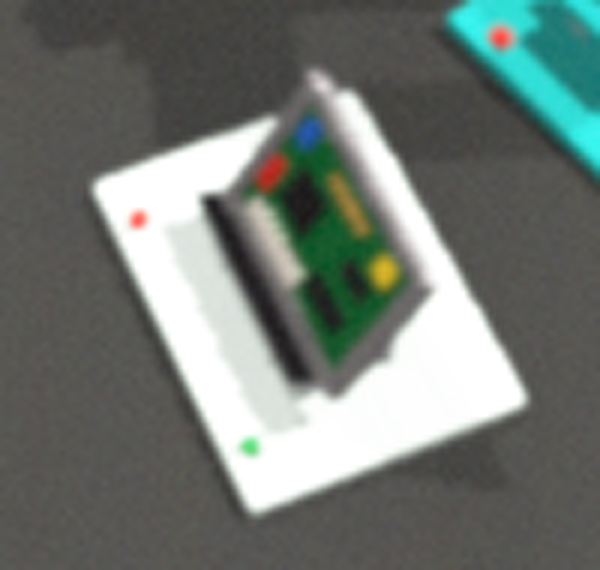

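The top crop shows the board's green-face corners at about (128,322) and (487,348) at the top edge and (178,212) and (512,242) at the bottom. In the scene crop the top corners are at about (315,85) and (428,290).

```bash
cat >> h.py <<'E'
SC=np.array([547.2,244.4]); SY=np.radians(-7.4)
Rz=np.array([[np.cos(SY),-np.sin(SY),0],[np.sin(SY),np.cos(SY),0],[0,0,1]])
def tost(p): return Rz.T@(np.asarray(p)-[SC[0],SC[1],0])
def fromst(p): return Rz@np.asarray(p,float)+[SC[0],SC[1],0]
E
python3 - <<'E'
from h import *
s_,ft=grab('top'); s_,fs=grab('scene')
T=lambda p:(215+(p[0]+.5)/9-.5,190+(p[1]+.5)/9-.5)
S=lambda p:(310+(p[0]+.5)/6-.5,215+(p[1]+.5)/6-.5)
P=[onz(ft,T(p),z) for p,z in [((132,74),12),((643,117),12),((128,322),120.2),((487,348),120.2),((178,212),37),((512,242),37)]]
for p in P: print(p.round(1),tost(p).round(1))
P=[onz(fs,S(p),z) for p,z in [((93,186),12),((255,517),12),((528,400),12),((315,82),120.2),((428,290),120.2),((330,393),37)]]
print()
for p in P: print(p.round(1),tost(p).round(1))
for n,f,Q in(('t',ft,T),('s',fs,S)):
  print(n,'LED/ledge')
  for p in ([(203,113),(560,147)] if n=='t' else [(138,220),(250,447)]): print(tost(onz(f,Q(p),12)).round(1))
  # ledge front-top edges
for p in [(217,180),(515,208)]: print('ledge',[tost(onz(ft,T(p),z)).round(1) for z in (25,40)])
E
```

```text
[635.4 333.5  12. ] [76.  99.7 12. ]
[612.5 133.4  12. ] [  79.  -101.7   12. ]
[531.8 319.2 120.2] [-24.9  72.2 120.2]
[518.2 187.8 120.2] [-21.4 -59.8 120.2]
[578.5 312.7  37. ] [22.2 71.7 37. ]
[563.  184.1  37. ] [ 23.4 -57.8  37. ]

[609.6 136.3  12. ] [ 75.8 -99.1  12. ]
[634.1 337.7  12. ] [ 74.2 103.7  12. ]
[483.6 352.9  12. ] [-77.1  99.4  12. ]
[515.9 196.5 120.2] [-24.8 -51.5 120.2]
[532.5 320.9 120.2] [-24.4  74.  120.2]
[574.6 309.9  37. ] [18.8 68.5 37. ]
t LED/ledge
[63.4 70.3 12. ]
[ 64.  -70.5  12. ]
s LED/ledge
[ 62. -71.  12.]
[61.2 69.  12. ]
ledge [array([36.9, 60. , 25. ]), array([35.8, 57.7, 40. ])]
ledge [array([ 37.5, -56.5,  25. ]), array([ 36.4, -57.8,  40. ])]
```

```bash
cat > ik.py <<'E'
from h import *
from scipy.optimize import least_squares
a,L2,L3,e,z0=2.7,580.7,418.4,27.,8.
def mdl(q,d6,s4):
    q=np.radians(q); t=q[1]+q[2]
    r=a+L2*np.sin(q[1])+L3*np.sin(t)+e*np.cos(t); z=z0+d6+L2*np.cos(q[1])+L3*np.cos(t)-e*np.sin(t)
    R=(Ro.from_euler('ZYZYZ',[q[0],t,s4*q[3],q[4],np.pi+q[5]])).as_matrix()
    lat=11.3
    c,s=np.cos(q[0]),np.sin(q[0])
    W=np.array([r*c-lat*s,r*s+lat*c,z]); return W+d6*R[:,2],R
def ik(p,R,q0,d6=100,s4=1):
    def f(q):
        P,Q=mdl(q,d6,s4); return np.r_[(P-p)/10,Ro.from_matrix(Q.T@R).as_rotvec()*20]
    o=least_squares(f,q0); return o.x,np.abs(o.fun).max()
def pose(up,y,n=0,phi=0,sgn=1):
    """TCP pose: grasp at 'up' mm up-slope from seat centre, y sideways, n outward, phi in-plane tilt (deg), sgn: tool x = sgn*normal"""
    ph=np.radians(phi)
    xb=np.array([.5,0,-np.sqrt(.75)]); yb=np.array([0,1.,0]); zb=np.array([np.sqrt(.75),0,.5])
    tz=np.cos(ph)*xb+np.sin(ph)*yb; tx=sgn*zb; ty=np.cross(tz,tx)
    g=np.array([-4.7,0,76.1])-xb*up+yb*y+zb*n
    return fromst(g-172*tz), Rz@np.stack([tx,ty,tz],1)
def goto(s,p,R):
    R0=Ro.from_euler('xyz',s['ee_rot'],degrees=True).as_matrix()
    return (p-s['ee_pos']).round(1),Ro.from_matrix(R@R0.T).as_rotvec().round(3)
E
python3 - <<'E'
from ik import *
print(mdl([-22.398,19.908,85.202,-.202,75.031,-95.837],100,1)[0])
for d6 in(80,140):
 for phi in(-15,0,15):
  for sgn,j6 in((1,38),(-1,-142)):
   for up in (38,130):
    q,er=ik(*pose(up,0,0,phi,sgn),[30,20,80,0,50,j6],d6); print(d6,phi,sgn,up,q.round(1),er.round(3))
E
```

```text
Traceback (most recent call last):
  File "ik.py", line 7, in mdl
    R=(Ro.from_euler('ZYZYZ',[q[0],t,s4*q[3],q[4],np.pi+q[5]])).as_matrix()
       ~~~~~~~~~~~~~^^^^^^^^^^^^^^^^^^^^^^^^^^^^^^^^^^^^^^^^^^
  File "scipy/spatial/transform/_rotation.pyx", line 1413, in scipy.spatial.transform._rotation.Rotation.from_euler
ValueError: Expected axis specification to be a non-empty string of upto 3 characters, got ZYZYZ
```

```bash
sed -i "s/R=(Ro.from_euler('ZYZYZ'.*/R=(Ro.from_euler('ZYZ',[q[0],t,s4*q[3]])*Ro.from_euler('YZ',[q[4],np.pi+q[5]])).as_matrix()/" ik.py
python3 - <<'E'
from ik import *
print(mdl([-22.398,19.908,85.202,-.202,75.031,-95.837],100,1)[0])
for d6 in(80,140):
 for phi in(-15,0,15):
  for sgn,j6 in((1,38),(-1,-142)):
   for up in (38,130):
    q,er=ik(*pose(up,0,0,phi,sgn),[30,20,80,0,50,j6],d6); print(d6,phi,sgn,up,q.round(1),er.round(3))
E
```

```text
[ 556.216699   -217.3796105   418.86647313]
80 -15 1 38 [ 37.3  23.5 108.7 -45.7  47.1  80.5] 0.0
80 -15 1 130 [ 41.1  15.4 107.2 -40.   56.1  75.1] 0.0
80 -15 -1 38 [ 37.3  23.5 108.7 -45.7  47.1 -99.5] 0.0
80 -15 -1 130 [  41.1   15.4  107.2  -40.    56.1 -104.9] 0.0
80 0 1 38 [ 32.1  19.3 114.5 -41.6  28.7  73.4] 0.0
80 0 1 130 [ 35.9  10.6 112.7 -33.2  38.8  66.2] 0.0
80 0 -1 38 [  32.1   19.3  114.5  -41.6   28.7 -106.6] 0.0
80 0 -1 130 [  35.9   10.6  112.7  -33.2   38.8 -113.8] 0.0
80 15 1 38 [ 25.2  17.2 119.5 -13.5  10.4  41.2] 0.0
80 15 1 130 [ 28.8   7.5 117.8 -11.7  22.1  41.6] 0.0
80 15 -1 38 [  25.2   17.2  119.5  -13.5   10.4 -138.8] 0.0
80 15 -1 130 [  28.8    7.5  117.8  -11.7   22.1 -138.4] 0.0
140 -15 1 38 [ 40.8  23.6 110.3 -46.1  47.6  84.7] 0.0
140 -15 1 130 [ 44.8  15.6 108.7 -40.2  56.9  79.2] 0.0
140 -15 -1 38 [ 40.8  23.6 110.3 -46.1  47.6 -95.3] 0.0
140 -15 -1 130 [  44.8   15.6  108.7  -40.2   56.9 -100.8] 0.0
140 0 1 38 [ 34.5  18.3 117.8 -45.1  28.1  79.4] 0.0
140 0 1 130 [ 38.7   9.3 115.8 -35.2  38.6  70.8] 0.0
140 0 -1 38 [  34.5   18.3  117.8  -45.1   28.1 -100.6] 0.0
140 0 -1 130 [  38.7    9.3  115.8  -35.2   38.6 -109.2] 0.0
140 15 1 38 [ 25.6  15.7 124.2 -20.5   7.5  48.5] 0.0
140 15 1 130 [ 29.5   5.3 122.2 -13.9  20.1  44.5] 0.0
140 15 -1 38 [  25.6   15.7  124.2  -20.5    7.5 -131.5] 0.0
140 15 -1 130 [  29.5    5.3  122.2  -13.9   20.1 -135.5] 0.0
```

Joint 6 stays well inside its range for a half turn about the slope axis, roughly -106 to +74. Computing the waypoints.

```bash
python3 - <<'E'
from ik import *
s=telemetry.state()
for up in(38,110):
    p,R=pose(up,6.5,0,0,-1); print(up,p.round(1),Ro.from_matrix(R).as_euler('xyz',degrees=True).round(1),goto(s,p,R))
E
```

```text
38 [439.3 265.  258. ] [180.   30.  172.6] (array([-116.9,  482.3, -158.9]), array([-0.492, -0.325,  1.687]))
110 [403.6 269.6 320.3] [180.   30.  172.6] (array([-152.6,  486.9,  -96.6]), array([-0.492, -0.325,  1.687]))
```

Request:
{"name": "jog_arm", "arguments": {"series": [[[-8,25,3],[-0.03,-0.02,0.105],0.6],[[-18,57,6],[-0.061,-0.04,0.21],0.6],[[-28,90,9],[-0.092,-0.061,0.315],0.6],[[-39,124,10],[-0.123,-0.081,0.42],0.6],[[-50,158,10],[-0.153,-0.101,0.525],0.6]]}}

```text
time_s: 8.3
ee_pos: [505.3, -58.1, 425.4]
ee_rot: [174.3, 8.7, 103.5]
force: [0.9, 0.3, -0.3]
gripper_width: 54.9
```

Request:
{"name": "jog_arm", "arguments": {"series": [[[-10,32,0],[-0.03,-0.02,0.105],0.6],[[-21,66,0],[-0.061,-0.04,0.21],0.6],[[-32,100,0],[-0.092,-0.061,0.315],0.6],[[-43,134,0],[-0.123,-0.081,0.42],0.6],[[-54,168,0],[-0.153,-0.101,0.525],0.6]]}}

```text
time_s: 8.72
ee_pos: [450.1, 111.3, 424.0]
ee_rot: [173.6, 19.1, 133.7]
force: [0.5, 0.1, -0.0]
gripper_width: 54.9
```

```bash
python3 - <<'E'
from ik import *
s=telemetry.state()
print(s['qpos'].round(1),s['ee_pos'].round(1),s['ee_rot'].round(1))
for s4 in(1,-1): print([m.round(1) for m in mdl(s['qpos'],100,s4)], Ro.from_matrix(mdl(s['qpos'],100,s4)[1]).as_euler('xyz',degrees=True))
for up in(38,110):
    p,R=pose(up,6.5,0,0,-1); print(up,p.round(1),goto(s,p,R))
E
```

```text
[  16.7    4.4  106.2  -16.7   55.8 -110.3] [450.1 111.3 424. ] [173.6  19.1 133.7]
[array([438.9, 118.8, 420.6]), array([[-0.7,  0.7,  0.3],
       [ 0.7,  0.7, -0.2],
       [-0.3,  0.1, -0.9]])] [173.57624463  19.06827755 133.74327656]
[array([425.1, 164.5, 420.6]), array([[-0.5,  0.8,  0.2],
       [ 0.8,  0.4,  0.3],
       [ 0.2,  0.3, -0.9]])] [162.68310328 -10.33099969 120.80006812]
38 [439.3 265.  258. ] (array([ -10.8,  153.7, -166.1]), array([-0.18 , -0.126,  0.629]))
110 [403.6 269.6 320.3] (array([ -46.5,  158.4, -103.7]), array([-0.18 , -0.126,  0.629]))
```

Request:
{"name": "jog_arm", "arguments": {"series": [[[-9,32,0],[-0.032,-0.022,0.112],0.6],[[-18,64,0],[-0.064,-0.045,0.224],0.6],[[-27,96,-4],[-0.096,-0.067,0.336],0.6],[[-36,128,-15],[-0.128,-0.09,0.448],0.6],[[-46,158,-35],[-0.16,-0.112,0.56],0.6]]}}

```text
time_s: 9.13
ee_pos: [403.5, 271.2, 389.2]
ee_rot: [178.8, 29.2, 168.4]
force: [0.6, -0.3, 0.2]
gripper_width: 54.9
```

```bash
python3 - <<'E'
from ik import *
s=telemetry.state()
print(s['qpos'].round(1),s['ee_pos'].round(1),s['ee_rot'].round(1))
for up in(38,90):
    p,R=pose(up,6.5,0,0,-1); print(up,p.round(1),goto(s,p,R))
E
```

```text
[  38.7    7.4  109.5  -29.9   46.6 -112.4] [403.5 271.2 389.2] [178.8  29.2 168.4]
38 [439.3 265.  258. ] (array([  35.7,   -6.2, -131.3]), array([-0.02 , -0.011,  0.062]))
90 [413.5 268.3 303. ] (array([  9.9,  -2.9, -86.2]), array([-0.02 , -0.011,  0.062]))
```

Request:
{"name": "jog_arm", "arguments": {"series": [[[1,0,-8],[-0.02,-0.011,0.062],0.6],[[3,-1,-28],[-0.02,-0.011,0.062],0.6],[[6,-2,-52],[-0.02,-0.011,0.062],0.6],[[9,-3,-74],[-0.02,-0.011,0.062],0.6],[[10,-3,-86],[-0.02,-0.011,0.062],0.6]]}}

```text
time_s: 9.55
ee_pos: [412.4, 267.5, 299.3]
ee_rot: [-179.7, 29.7, 172.7]
force: [-1.5, -1.6, 0.5]
gripper_width: 54.5
```

```bash
python3 - <<'E'
from ik import *
s,f=grab('wrist','w6.png'); s=telemetry.state()
print(s['qpos'].round(1),s['ee_pos'].round(1),s['ee_rot'].round(1))
for up in(38,60,90):
    p,R=pose(up,6.5,0,0,-1); print(up,p.round(1),goto(s,p,R))
f=wristf(s,f)
xb=np.array([.5,0,-np.sqrt(.75)]);zb=np.array([np.sqrt(.75),0,.5])
for y in(-65+6.5,65+6.5):
  for n in(-5,5): print(y,n,np.round(proj(f,fromst(np.array([-4.7,y,76.1])-48*xb+n*zb)),1))
E
```

```text
[  37.6   13.7  117.   -39.1   34.  -105.1] [412.2 267.2 297.9] [-179.6   29.5  172.8]
38 [439.3 265.  258. ] (array([ 27.1,  -2.2, -39.9]), array([ 0.006, -0.009,  0.001]))
60 [428.3 266.4 277. ] (array([ 16.2,  -0.8, -20.9]), array([ 0.006, -0.009,  0.001]))
90 [413.5 268.3 303. ] (array([1.3, 1.1, 5.1]), array([ 0.006, -0.009,  0.001]))
-58.5 -5 [318.1 138. ]
-58.5 5 [302.9 138. ]
71.5 -5 [317.5 310.1]
71.5 5 [304.6 310.1]
```

View pics/w6.png

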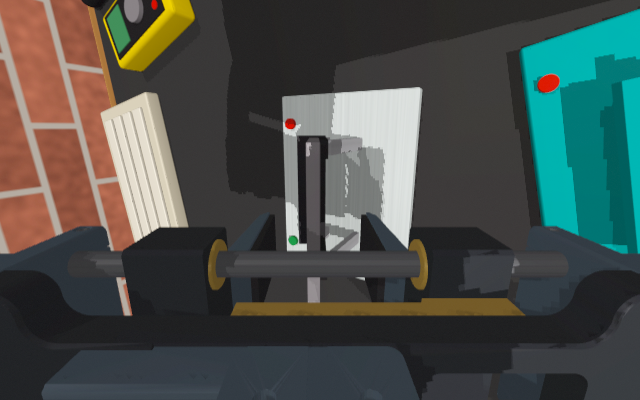

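```bash
python3 - <<'E'
import cv2
x=cv2.imread('pics/w6.png')[85:310,230:430]; cv2.imwrite('pics/w6c.png',cv2.resize(x[:150],None,fx=4,fy=4,interpolation=cv2.INTER_CUBIC))
E
```

```text
(no output)
```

View pics/w6c.png

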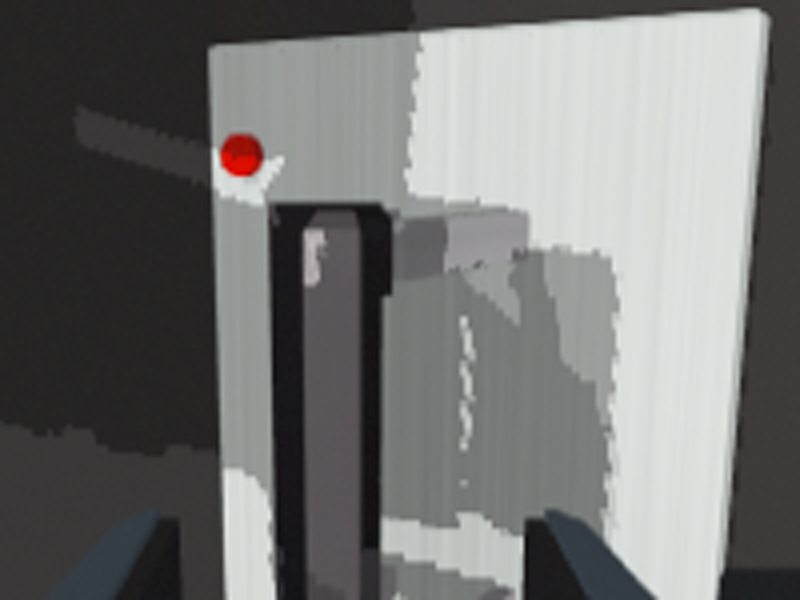

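```bash
python3 - <<'E'
from ik import *
s=telemetry.state(); f=wristf(s,imaging.grab_frame('wrist'))
for n,p in dict(led=[63.5,-70.5,12],c1=[75,-100,12],c2=[-75,-100,12]).items(): print(n,np.round(proj(f,fromst(p)),1))
for n,uv,z in(('led',(290.7,123.7),12),('led2',(293,240),12),('c1',(282.5,96.5),12),('c2',(422,87.8),12),('boardtop',(305.5,142),120.2),('boardtop',(320,142),115.2),('ledge l',(298.5,136),41),('ledge l',(298.5,136),33)): print(n,tost(onz(f,uv,z)).round(1))
E
```

```text
led [288.3 122.7]
c1 [279.3  95.4]
c2 [419.4  86.3]
led [ 60.3 -69.4  12. ]
led2 [60.3 69.8 12. ]
c1 [ 70.6 -98.6  12. ]
c2 [-77.2 -98.7  12. ]
boardtop [-26.3 -56.  120.2]
boardtop [-34.5 -56.  115.2]
ledge l [ 31.1 -57.1  41. ]
ledge l [ 36.3 -56.9  33. ]
```

The wrist view agrees with the fixed cameras to within 3 mm. It shows the board end at about y -56 in the stand frame, which puts the offset at roughly +7.5 mm. I'll shift the stand estimate by -1.5 in x and +0.5 in y, then descend along the slope.

```bash
sed -i 's/547.2,244.4/545.7,244.9/' h.py; python3 - <<'E'
from ik import *
s=telemetry.state()
for up in(38,60,80):
    p,R=pose(up,7.5,0,0,-1); print(up,p.round(1),goto(s,p,R))
E
```

```text
38 [437.9 266.5 258. ] (array([ 25.3,  -1. , -41.7]), array([ 0.005, -0.007,  0.   ]))
60 [427.  267.9 277. ] (array([ 14.4,   0.5, -22.6]), array([ 0.005, -0.007,  0.   ]))
80 [417.1 269.2 294.3] (array([ 4.5,  1.7, -5.3]), array([ 0.005, -0.007,  0.   ]))
```

Request:
{"name": "jog_arm", "arguments": {"series": [[[4,1.5,-5],[0.005,-0.007,0],0.6],[[9,1,-14],[0.005,-0.007,0],0.6],[[15,0.5,-24],[0.005,-0.007,0],0.6],[[21,-0.5,-34],[0.005,-0.007,0],0.6],[[25,-1,-41],[0.005,-0.007,0],0.6]]}}

```text
time_s: 10.07
ee_pos: [438.3, 266.3, 257.6]
ee_rot: [-180.0, 30.0, 172.6]
force: [-0.2, 0.4, -0.3]
gripper_width: 54.9
```

Request:
{"name": "jog_arm", "arguments": {"series": [[[0,0,0],[0,0,0],0.4],[[0,0,0],[0,0,0],0.3],[[0,0,0],[0,0,0],0.25],[[0,0,0],[0,0,0],0.22],[[0,0,0],[0,0,0],0.22]], "squeeze": 20}}

```text
time_s: 10.48
ee_pos: [438.2, 266.4, 258.2]
ee_rot: [180.0, 30.0, 172.6]
force: [-0.8, -0.4, -0.8]
gripper_width: 24.1
```

```bash
python3 - <<'E'
from ik import *
s,f=grab('wrist','w7.png'); s=telemetry.state()
print(s['qpos'].round(1),s['ee_pos'].round(1),s['ee_rot'].round(1),s['force'],s['gripper_width'])
print(goto(s,*pose(38,7.5,0,0,-1)))
x=cv2.imread('pics/w7.png')[60:310,200:460]; cv2.imwrite('pics/w7c.png',cv2.resize(x,None,fx=2.4,fy=2.4,interpolation=cv2.INTER_CUBIC))
E
```

```text
[ 35.5  18.5 117.7 -45.4  28.6 -99.4] [438.2 266.4 258.1] [180.   30.  172.6] [-0.31029025  0.40640327 -0.63430471] 20.843073740500543
(array([-0.3,  0.1, -0.2]), array([-0.001,  0.001,  0.   ]))
```

View pics/w7c.png

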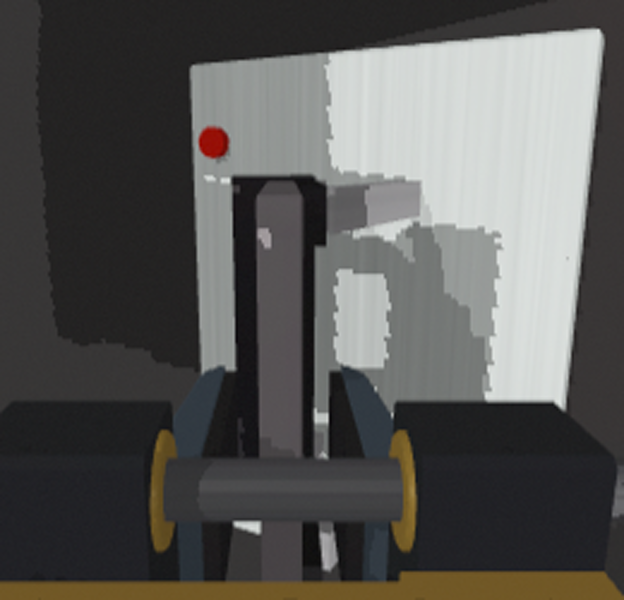

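The fingers straddle the top edge evenly: board at x≈280, fingers at 230 and 340 in the crop. Closing.

Request:
{"name": "jog_arm", "arguments": {"series": [[[0,0,0],[0,0,0],0.15],[[0,0,0],[0,0,0],0.1],[[0,0,0],[0,0,0],0],[[0,0,0],[0,0,0],0],[[0,0,0],[0,0,0],0]], "squeeze": 20}}

```text
time_s: 10.95
ee_pos: [438.4, 266.5, 258.7]
ee_rot: [179.9, 30.1, 172.6]
force: [0.9, -0.8, 3.9]
gripper_width: 9.6
```

Gripped at 9.6 mm. Lifting up the slope, then clear.

Request:
{"name": "jog_arm", "arguments": {"series": [[[0,0,0],[0,0,0],0],[[-1,0,3],[0,0,0],0],[[-3,0,10],[0,0,0],0],[[-6,1,22],[0,0,0],0],[[-9,1,38],[0,0,0],0]], "squeeze": 35}}

```text
time_s: 11.37
ee_pos: [428.6, 267.2, 296.0]
ee_rot: [-179.9, 29.9, 172.6]
force: [0.2, 0.2, -1.4]
gripper_width: 9.7
```

Request:
{"name": "jog_arm", "arguments": {"series": [[[-2,0,20],[0,0,0],0],[[-4,0,45],[0,0,0],0],[[-6,0,70],[0,0,0],0],[[-8,0,92],[0,0,0],0],[[-8,0,110],[0,0,0],0]]}}

```text
time_s: 11.78
ee_pos: [419.6, 267.1, 407.8]
ee_rot: [180.0, 29.9, 172.6]
force: [0.4, -0.1, -0.5]
gripper_width: 9.8
```

```bash
python3 - <<'E'
from ik import *
s,f=grab('scene','s8.png'); s2,g=grab('wrist','w8.png')
print(s['qpos'].round(1),s['ee_pos'].round(1),s['ee_rot'].round(1),s['force'],s['gripper_width'])
a=f['pixels'][130:330,300:480]; a=cv2.resize(a,(400,444)); b=cv2.resize(g['pixels'][:,150:500],(388,444)); cv2.imwrite('pics/m8.png',np.hstack([a,b])[:,:,::-1])
p,R=pose(38,0,0,0,1); print(goto(s,p,R))
R0=Ro.from_euler('xyz',s['ee_rot'],degrees=True).as_matrix(); print(R0[:,2])
for j6 in (s['qpos'][5]+180,): q,er=ik(s['ee_pos'],R0@np.diag([-1,-1,1]),[35,5,115,-35,40,j6]);print(q.round(1),er)
E
```

```text
[  37.     7.2  107.   -28.3   47.1 -119.5] [419.6 267.1 407.8] [180.   29.9 172.6] [ 0.41677127 -0.10575089 -0.51650428] 9.819791289807407
(array([  17.3,   -8. , -149.9]), array([ 1.554, -0.202, -2.722]))
[ 0.49372999 -0.06401284 -0.86725605]
[ 35.    8.2 104.8 -27.2  47.4  57.6] 3.410605131648481e-14
```

View pics/m8.png

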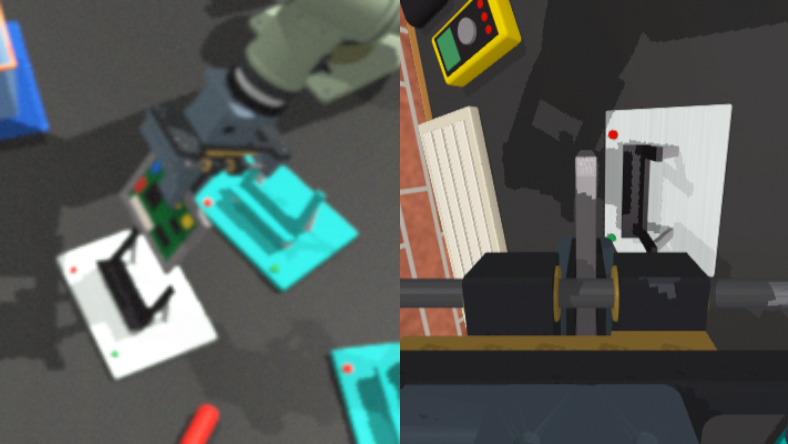

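The board is held with its green side out, well above the stand, and there's nothing around it. Measuring its offset in the jaws.

```bash
python3 - <<'E'
from ik import *
s,g=grab('wrist'); T=g['T_tool_cam']; F=foc(g)
x=g['pixels'][110:240,270:370]; cv2.imwrite('pics/w8c.png',cv2.resize(x,None,fx=4.5,fy=4.5,interpolation=cv2.INTER_CUBIC)[:,:,::-1])
def tp(uv,tz):
    d=T[:3,:3]@np.array([(uv[0]-g['cx'])/F,(uv[1]-g['cy'])/F,1]); c=T[:3,3]; return c+d*(tz-c[2])/d[2]
for v in (138,140,142,144): print(v,tp((318,v),162).round(1))
E
```

```text
138 [ -0.2 -64.4 162. ]
140 [ -0.2 -63.4 162. ]
142 [ -0.2 -62.5 162. ]
144 [ -0.2 -61.5 162. ]
```

View pics/w8c.png

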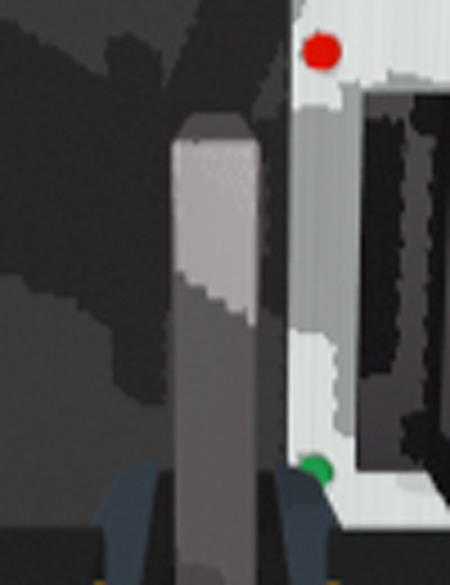

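The board end is at tool y -62.8, so the board sits about 1–2 mm towards tool +y in the jaws. I'll allow for that when placing. Now the half turn about the tool axis.

Request:
{"name": "jog_arm", "arguments": {"series": [[[0,0,0],[0.03,-0.004,-0.052],0],[[0,0,0],[0.089,-0.011,-0.156],0],[[0,0,0],[0.148,-0.019,-0.26],0],[[0,0,0],[0.207,-0.027,-0.364],0],[[0,0,0],[0.266,-0.034,-0.468],0]]}}

```text
time_s: 12.35
ee_pos: [419.5, 266.9, 404.6]
ee_rot: [163.7, 25.1, 137.6]
force: [-0.6, -0.1, 0.2]
gripper_width: 9.6
```

Request:
{"name": "jog_arm", "arguments": {"series": [[[0,0,0],[0.059,-0.008,-0.104],0],[[0,0,0],[0.119,-0.015,-0.208],0],[[0,0,0],[0.178,-0.023,-0.312],0],[[0,0,0],[0.237,-0.031,-0.416],0],[[0,0,0],[0.296,-0.038,-0.52],0]]}}

```text
time_s: 12.77
ee_pos: [418.9, 266.5, 402.0]
ee_rot: [152.9, 11.7, 103.8]
force: [0.8, 0.7, -1.6]
gripper_width: 9.6
```

Request:
{"name": "jog_arm", "arguments": {"series": [[[0,0,0],[0.059,-0.008,-0.104],0],[[0,0,0],[0.119,-0.015,-0.208],0],[[0,0,0],[0.178,-0.023,-0.312],0],[[0,0,0],[0.237,-0.031,-0.416],0],[[0,0,0],[0.296,-0.038,-0.52],0]]}}

```text
time_s: 13.18
ee_pos: [418.3, 266.2, 399.5]
ee_rot: [151.4, -5.1, 73.4]
force: [-0.2, 0.4, -2.4]
gripper_width: 9.8
```

Request:
{"name": "jog_arm", "arguments": {"series": [[[0,0,0],[0.059,-0.008,-0.104],0],[[0,0,0],[0.119,-0.015,-0.208],0],[[0,0,0],[0.178,-0.023,-0.312],0],[[0,0,0],[0.237,-0.031,-0.416],0],[[0,0,0],[0.296,-0.038,-0.52],0]]}}

```text
time_s: 13.6
ee_pos: [417.7, 265.9, 397.1]
ee_rot: [158.9, -20.2, 41.3]
force: [0.3, 0.7, -1.3]
gripper_width: 9.6
```

```bash
python3 - <<'E'
from ik import *
s=telemetry.state()
print(s['qpos'].round(1),s['ee_pos'].round(1),s['ee_rot'].round(1),s['force'],s['gripper_width'])
print(goto(s,*pose(38,1.5,0,0,1)))
E
```

```text
[ 36.7   7.6 108.  -27.6  46.   15.4] [417.7 265.9 397.1] [158.9 -20.2  41.3] [ 0.33008389  0.68970473 -1.29406113] 9.646127304565876
(array([  19.4,   -5.4, -139.1]), array([ 0.376, -0.065, -0.684]))
```

Request:
{"name": "jog_arm", "arguments": {"series": [[[0,0,1],[0.057,-0.01,-0.104],0],[[0,0,2],[0.114,-0.02,-0.208],0],[[0,0,3],[0.171,-0.03,-0.312],0],[[0,0,3],[0.228,-0.04,-0.416],0],[[0,0,3],[0.285,-0.05,-0.52],0]]}}

```text
time_s: 14.02
ee_pos: [417.1, 265.6, 397.7]
ee_rot: [174.1, -29.0, 4.6]
force: [0.6, -0.1, -2.8]
gripper_width: 9.9
```

```bash
python3 - <<'E'
from ik import *
s=telemetry.state()
print(s['qpos'].round(1),s['ee_pos'].round(1),s['ee_rot'].round(1))
print(goto(s,*pose(38,1.5,0,0,1)))
print(goto(s,*pose(68,1.5,6,0,1)))
E
```

```text
[ 37.    7.5 108.2 -28.7  46.   50.7] [417.1 265.6 397.7] [174.1 -29.    4.6]
(array([  20. ,   -5. , -139.7]), array([ 0.09 , -0.02 , -0.158]))
(array([  10.3,   -3.8, -110.7]), array([ 0.09 , -0.02 , -0.158]))
```

Request:
{"name": "jog_arm", "arguments": {"series": [[[0,0,-3],[0.045,-0.01,-0.08],0],[[0,-1,-15],[0.09,-0.02,-0.158],0],[[0,-2,-35],[0.09,-0.02,-0.158],0],[[1,-3,-55],[0.09,-0.02,-0.158],0],[[1,-3,-65],[0.09,-0.02,-0.158],0]]}}

```text
time_s: 14.43
ee_pos: [416.8, 261.5, 328.5]
ee_rot: [179.7, -29.7, -7.3]
force: [0.8, -0.4, -1.9]
gripper_width: 9.8
```

```bash
python3 - <<'E'
from ik import *
s,g=grab('wrist','w9.png'); s=telemetry.state(); 
print(s['qpos'].round(1),s['ee_pos'].round(1),s['ee_rot'].round(1))
print(goto(s,*pose(38,1.5,0,0,1)))
s2,f=grab('scene')
a=f['pixels'][170:320,300:435]; a=cv2.resize(a,(400,444)); b=cv2.resize(g['pixels'][:,150:500],(388,444)); cv2.imwrite('pics/m9.png',np.hstack([a,b])[:,:,::-1])
E
```

```text
[ 36.6  11.5 114.7 -35.1  37.2  69.2] [416.6 261.4 327.6] [179.6 -29.6  -7.2]
(array([ 20.5,  -0.9, -69.6]), array([ 0.006, -0.008,  0.001]))
```

View pics/m9.png

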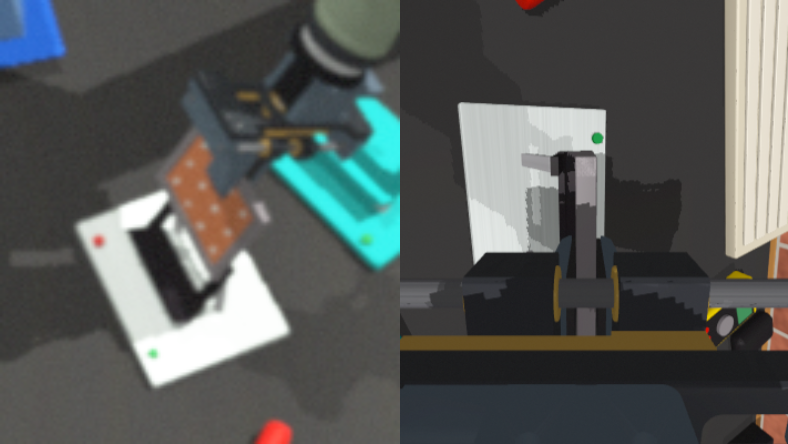

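View pics/w9.png

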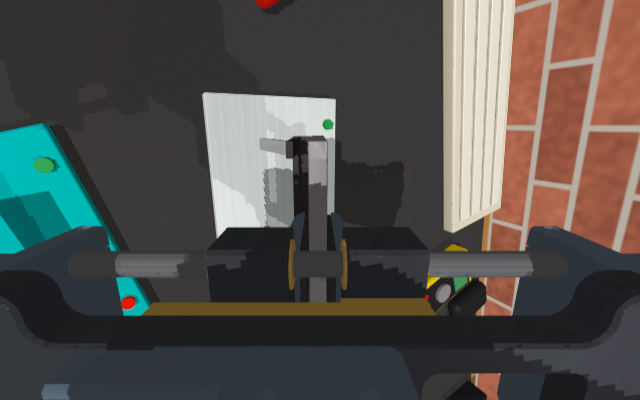

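The copper side now faces out, at (215,195) in the left crop. I'll check the lateral position against the green LED and plate corners in the same wrist picture.

```bash
python3 - <<'E'
from ik import *
s,g=grab('wrist'); s=telemetry.state(); T=g['T_tool_cam']; F=foc(g); f=wristf(s,g)
x=g['pixels'][85:215,200:340]; cv2.imwrite('pics/w9c.png',cv2.resize(x,None,fx=4.5,fy=4.5,interpolation=cv2.INTER_CUBIC)[:,:,::-1])
m=mask(f,(50,120,80),(75,255,255)); 
for a,r,c in rects(m,20): print(a,r[0])
R0=Ro.from_euler('xyz',s['ee_rot'],degrees=True).as_matrix()
for v in(139,141,143):
    d=T[:3,:3]@np.array([(317-g['cx'])/F,(v-g['cy'])/F,1]); p=T[:3,3]; p=p+d*(162-p[2])/d[2]; print(v,p.round(1),tost(R0@p+s['ee_pos']).round(1))
for uv in((327.8,124.5),(203,93),(335.5,98.5)): print(tost(onz(f,uv,12)).round(1))
E
```

```text
223.0 (43.5, 165.0)
107.0 (459.5, 284.5)
58.0 (327.0, 124.5)
139 [  0.2 -64.3 162. ] [-48.2  64.9 190.6]
141 [  0.2 -63.4 162. ] [-48.2  63.9 190.6]
143 [  0.2 -62.4 162. ] [-48.2  62.9 190.6]
[68.9 72.6 12. ]
[-71.3 101.1  12. ]
[ 79.5 103.   12. ]
```

View pics/w9c.png

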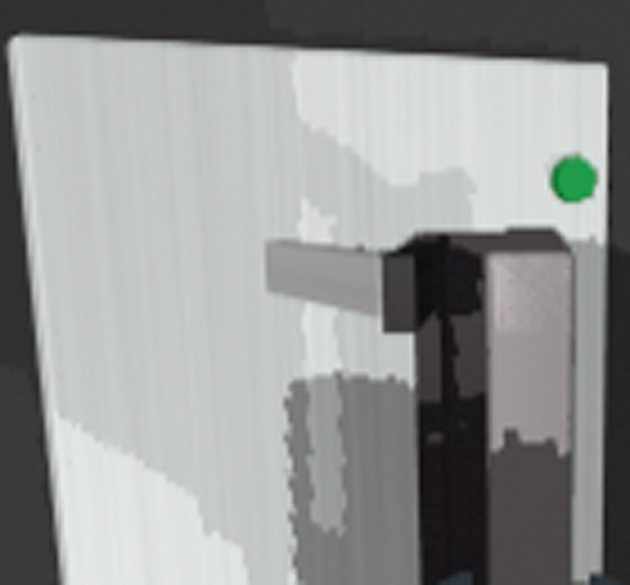

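Comparing the two opposite-facing wrist views cancels the camera's bias. The stand centre comes out at about (546.8,245.7), which also fits the height and normal at which the seated board was gripped. The board sits about 2.3 mm off in the jaws.

```bash
sed -i 's/545.7,244.9/546.8,245.7/' h.py; python3 - <<'E'
from ik import *
s=telemetry.state()
print(tost([438.4,266.5,258.7]),)
p,R=pose(38,0,0,0,-1); print('grasp vs seat',(Rz.T@(np.array([438.4,266.5,258.7])-p)).round(2))
for up,n in((68,4),(46,2),(38,1),(38,0)): print(up,n,goto(s,*pose(up,2.3,n,0,1)))
E
```

```text
[-110.17610241    6.66531751  258.7       ]
grasp vs seat [-0.48  6.67  0.73]
68 4 (array([  9.1,   1.2, -45.2]), array([ 0.002, -0.003, -0.   ]))
46 2 (array([ 18.2,   0. , -65.3]), array([ 0.002, -0.003, -0.   ]))
38 1 (array([ 21.4,  -0.4, -72.7]), array([ 0.002, -0.003, -0.   ]))
38 0 (array([ 20.5,  -0.2, -73.2]), array([ 0.002, -0.003, -0.   ]))
```

Request:
{"name": "jog_arm", "arguments": {"series": [[[2,1,-8],[0.002,-0.003,0],0],[[5,1,-25],[0.002,-0.003,0],0],[[9,1,-44],[0.002,-0.003,0],0],[[14,0.5,-56],[0.002,-0.003,0],0],[[18,0,-65],[0.002,-0.003,0],0]]}}

```text
time_s: 15.0
ee_pos: [436.2, 262.5, 265.4]
ee_rot: [-180.0, -30.0, -7.4]
force: [-0.3, -0.0, -0.3]
gripper_width: 9.6
```

```bash
python3 - <<'E'
from ik import *
s,g=grab('wrist'); s2,f=grab('scene'); s=telemetry.state(); 
print(s['ee_pos'].round(1),s['ee_rot'].round(1),s['force'].round(1))
for up,n in((42,2),(39,1.5),(38,0)): print(up,n,goto(s,*pose(up,2.3,n,0,1)))
a=cv2.resize(f['pixels'][200:310,310:410],(400,440)); b=cv2.resize(g['pixels'][85:255,200:350],(388,440)); cv2.imwrite('pics/m10.png',np.hstack([a,b])[:,:,::-1])
E
```

```text
[436.2 262.3 265.2] [179.9 -30.   -7.4] [ 0.3 -0.5 -1.8]
42 2 (array([ 1.8, -0.2, -2.8]), array([ 0.001, -0.001, -0.   ]))
39 1.5 (array([ 2.9, -0.3, -5.6]), array([ 0.001, -0.001, -0.   ]))
38 0 (array([ 2.1, -0.2, -7.2]), array([ 0.001, -0.001, -0.   ]))
```

View pics/m10.png

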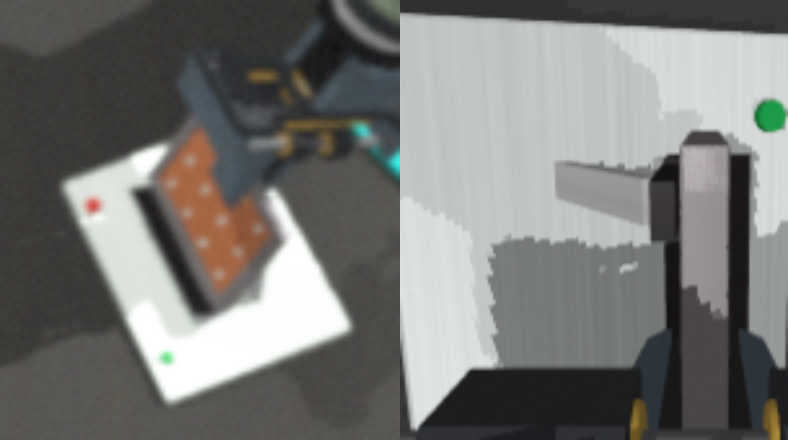

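Board and ledge ends compared in the wrist crop: the board's lower corner (row 133) overhangs the ledge end (row 155) by about 7.4 mm. A centred board should overhang by 7. Lowering onto the ledge.

Request:
{"name": "jog_arm", "arguments": {"series": [[[1,0,-1.5],[0.001,-0.001,0],0],[[1.8,-0.2,-2.8],[0.001,-0.001,0],0],[[2.4,-0.2,-4.2],[0.001,-0.001,0],0],[[2.4,-0.2,-5.5],[0.001,-0.001,0],0],[[2.2,-0.2,-6],[0.001,-0.001,0],0]]}}

```text
time_s: 15.52
ee_pos: [438.4, 262.2, 259.5]
ee_rot: [-180.0, -30.0, -7.4]
force: [0.1, 0.7, -1.9]
gripper_width: 9.7
```

```bash
python3 - <<'E'
from ik import *
s=telemetry.state(); 
print(s['ee_pos'].round(1),s['ee_rot'].round(1),s['force'].round(1))
p,R=pose(38,2.3,0,0,1); d=Rz.T@(s['ee_pos']-p); print('up',38+d@[-.5,0,.866],'n',d@[.866,0,.5],d[1])
E
```

```text
[438.4 262.2 259.5] [-180.   -30.    -7.4] [ 0.1  0.7 -1.9]
up 39.27492311229208 n 0.8287375117579672 0.07808647831030209
```

Request:
{"name": "jog_arm", "arguments": {"series": [[[0,0,-0.5],[0,0,0],0],[[-0.2,0,-1],[0,0,0],0],[[-0.3,0,-1.5],[0,0,0],0],[[-0.3,0,-1.8],[0,0,0],0],[[-0.3,0,-1.8],[0,0,0],0]]}}

```text
time_s: 15.93
ee_pos: [438.0, 262.1, 258.8]
ee_rot: [-179.9, -30.1, -7.4]
force: [-4.4, -1.5, 7.3]
gripper_width: 9.8
```

Ledge contact: about 9 N up the slope and no sideways load. Opening the jaws gently.

Request:
{"name": "jog_arm", "arguments": {"series": [[[0,0,0],[0,0,0],0.12],[[0,0,0],[0,0,0],0.14],[[0,0,0],[0,0,0],0.18],[[0,0,0],[0,0,0],0.24],[[0,0,0],[0,0,0],0.3]]}}

```text
time_s: 16.35
ee_pos: [438.1, 262.2, 258.7]
ee_rot: [-179.9, -30.1, -7.4]
force: [-0.6, -0.9, -1.2]
gripper_width: 25.4
```

```bash
python3 - <<'E'
from ik import *
s,g=grab('wrist'); s2,f=grab('scene'); s=telemetry.state(); 
print(s['ee_pos'].round(1),s['ee_rot'].round(1),s['force'].round(1),s['gripper_width'])
a=cv2.resize(f['pixels'][200:310,310:410],(400,440)); b=cv2.resize(g['pixels'][85:255,200:350],(388,440)); cv2.imwrite('pics/m11.png',np.hstack([a,b])[:,:,::-1])
E
```

```text
[438.1 262.2 258.7] [-179.9  -30.1   -7.4] [ 0.8 -0.5  0.1] 27.32962780262365
```

View pics/m11.png

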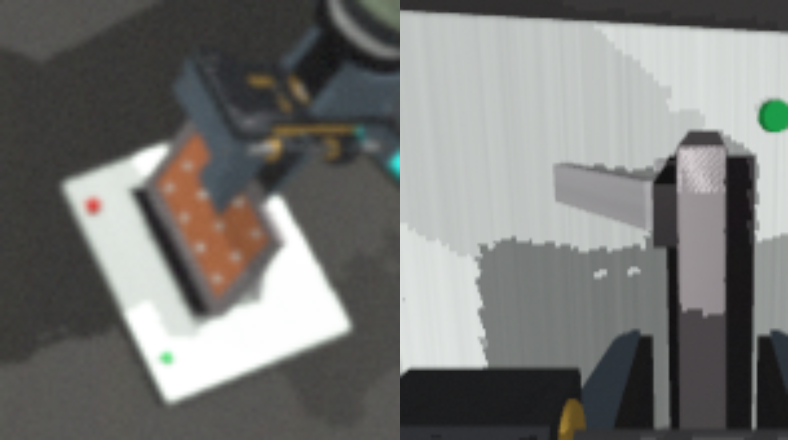

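The board is resting, free of the fingers, with the copper side out. Retreating up the slope.

Request:
{"name": "jog_arm", "arguments": {"series": [[[0,0,0],[0,0,0],0.4],[[-2,0.3,3.5],[0,0,0],0.4],[[-8,1,14],[0,0,0],0.4],[[-18,2.3,31],[0,0,0],0.4],[[-30,4,52],[0,0,0],0.4]]}}

```text
time_s: 16.87
ee_pos: [407.6, 265.9, 310.4]
ee_rot: [179.9, -30.0, -7.4]
force: [0.4, 0.9, -0.1]
gripper_width: 36.6
```

Request:
{"name": "jog_arm", "arguments": {"series": [[[-10,1,20],[0,0,0],0.4],[[-22,2,45],[0,0,0],0.4],[[-34,4,75],[0,0,0],0.4],[[-46,5,105],[0,0,0],0.4],[[-58,6,130],[0,0,0],0.4]]}}

```text
time_s: 17.28
ee_pos: [348.7, 271.8, 442.7]
ee_rot: [-179.9, -30.0, -7.4]
force: [0.3, 0.5, 0.3]
gripper_width: 36.4
```

```bash
python3 - <<'E'
from ik import *
s,f=grab('scene','s12.png'); s,t=grab('top','t12.png'); s=telemetry.state(); print(s['time_s'],s['ee_pos'],s['force'])
a=cv2.resize(f['pixels'][215:310,310:410],None,fx=5,fy=5,interpolation=cv2.INTER_CUBIC); cv2.imwrite('pics/s12c.png',a[:,:,::-1])
a=cv2.resize(t['pixels'][190:240,215:295],None,fx=9,fy=9,interpolation=cv2.INTER_CUBIC); cv2.imwrite('pics/t12c.png',a[:,:,::-1])
E
```

```text
17.3833 [348.81847892 272.32819144 445.26529262] [-6.82695083e-06 -6.67754711e-02  5.97234235e-01]
```

View pics/t12c.png

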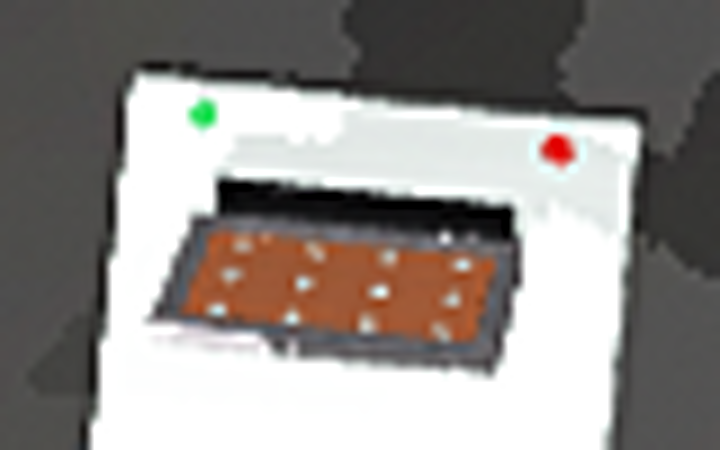

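View pics/s12.png

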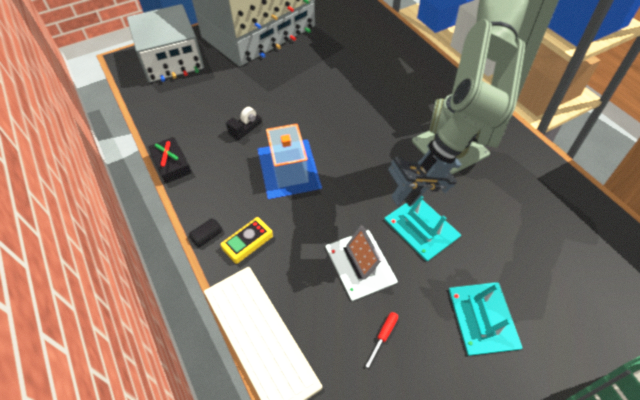

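View pics/s12c.png

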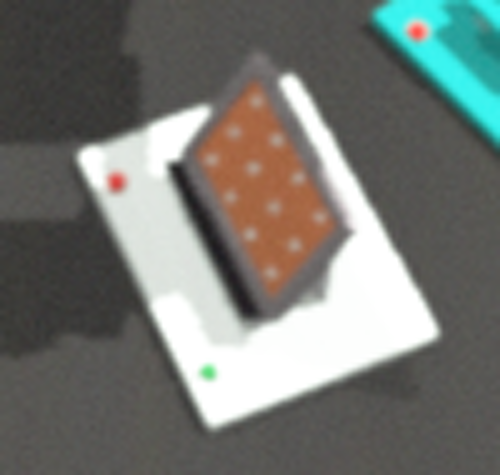

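```bash
python3 - <<'E'
from h import *
s_,ft=grab('top'); s_,fs=grab('scene')
T=lambda p:(215+(p[0]+.5)/9-.5,190+(p[1]+.5)/9-.5)
S=lambda p:(310+(p[0]+.5)/5-.5,215+(p[1]+.5)/5-.5)
for p,z in [((203,113),12),((558,150),12),((150,322),120.2),((495,372),120.2),((197,215),37),((520,242),37)]: print('t',tost(onz(ft,T(p),z)).round(1))
for p,z in [((116,182),12),((208,373),12),((257,57),120.2),((350,232),120.2),((183,165),37),((262,316),37)]: print('s',tost(onz(fs,S(p),z)).round(1))
# copper blob centroid
for n,f,w in(('t',ft,(215,190,295,240)),('s',fs,(310,215,410,310))):
    m=mask(f,(5,90,60),(16,255,230)); M=np.zeros_like(m); M[w[1]:w[3],w[0]:w[2]]=m[w[1]:w[3],w[0]:w[2]]
    M=cv2.morphologyEx(M,cv2.MORPH_CLOSE,np.ones((3,3),np.uint8))
    a,r,c=rects(M,50)[0]; mm=cv2.moments(c); uv=(mm['m10']/mm['m00'],mm['m01']/mm['m00']); print(n,a,uv,tost(onz(f,uv,78.6)).round(1))
E
```

```text
t [64.  69.1 12. ]
t [ 63.3 -71.   12. ]
t [-23.6  62.9 120.2]
t [-29.3 -64.9 120.2]
t [22.3 63.1 37. ]
t [ 24.3 -62.1  37. ]
s [ 61.6 -72.8  12. ]
s [62.  68.1 12. ]
s [-24.7 -61.2 120.2]
s [-23.2  65.8 120.2]
s [ 24.4 -54.6  37. ]
s [23.2 57.6 37. ]
t 273.5 (252.4984765386959, 221.41438147471052) [-1.7 -0.5 78.6]
s 549.5 (362.440703670003, 252.12860175917498) [-2.9  0.2 78.6]
```

The board's corners fit a fully seated board (top edge at x≈-24, bottom at about 23). It is centred to within roughly 1 mm, the cover stands on the mat, and everything else looks undisturbed. Handing in.

```bash
python3 -c "
from h import *
print(env.job_done())"
```

```text
the job is handed in; nothing more can be done
None
```

I finished the job and handed it in at about 17.4 s of robot time. The cover is on the mat, and the board is back on the stand with its copper side facing out.

- **Cover:** I gripped it by the knob, lifted it about 149 mm straight up, and lowered it onto the mat until contact (force went from −2 to +5 N) before releasing. The last scene picture shows it upright and close to the middle of the mat.
- **Board:** I gripped it by the top edge, lifted it clear, turned it half round about the slope axis, and lowered it onto the ledge with about 9 N of contact before opening the jaws. The last pictures show the copper side out and the corners where a fully seated board's should be.
- **Centring:** the views disagree slightly. The wrist view puts the board about 0.4 mm off centre, the top view 0 to 1.5 mm, and the scene view up to about 2.5 mm when measured against the plate's lights. My best estimate is within about 1.5 mm.
- **Calibration:** the wrist camera had a sideways bias of about 3 mm, which I cancelled by comparing its two opposite-facing views.
- **Other things:** nothing else on the bench looked moved in the last scene picture. I judged that by eye and did not measure it.
- **Arm:** it was clear of everything at hand-in, with no contact force.

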